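Dig the stepped spindle out of the tool tray and pack it

TASK

The stepped spindle lying in the deep green tool tray has to go onto the plywood packing board, laid in the empty pair of V-chocks with its thick end in the wider, deeper notch. The three couplings standing round it are in the way: first stand all three upright in the empty shallow green tray, then move the spindle, and finally stand each coupling back on the spot in the tool tray that it came from. Set everything down gently, do not tip or drop anything, and leave the bar already packed on the board where it lies.

Things in the scene. Friction and masses are not known exactly. Their poses are not given: they have to be found in the camera images.
- plain_coupling: Black steel tube of one straight diameter, standing upright in the tool tray: outside 54 mm, bore 42 mm, 100 mm tall, about 0.62 kg. Origin: centre of its underside; z is its axis, up.
- flanged_coupling: Black steel tube with a round flange as its foot, standing upright in the tool tray: flange 56 mm diameter and 16 mm high, above it a 35 mm neck, bore 23 mm, 118 mm tall in all, about 0.6 kg. Grip it by the neck. Origin: centre of its underside; z is its axis, up.
- hex_coupling: Black steel tube with a hexagonal foot, standing upright in the tool tray: hexagon 46 mm across flats and 40 mm high, above it a round 41 mm neck, bore 29 mm, 109 mm tall in all, about 0.66 kg. Grip it by the neck. Origin: centre of its underside; z is its axis, up.
- spindle: Stepped black steel shaft lying level in two V-chocks in the tool tray, 220 mm long, 0.8 kg. Origin: on the shaft's axis, on the thin part, 20 mm from the step, near the balance point (grip here). Its x axis points along the shaft to the thick, heavy end: 38 mm diameter from x = +20 to +90 mm; thin part 24 mm diameter from x = -130 to +20 mm. It may be rolled about its axis.
- storage_tray: The deep green tool tray, fixed, 224 (x) by 270 (y) mm, walls 45 mm high, floor 10 mm above the bench. Origin: centre of underside. The spindle lies along y at x = 0, axis 42 mm above the bench. Couplings stand, which one where varies, near (x, y) = (-68, -24), (-68, 64), (68, 20) mm, each between low battens along x (top 24 mm above the bench, 78 mm apart). A wood offcut lies in a corner.
- side_tray: The empty shallow green steel tray, the side area, fixed, 250 (x) by 190 (y) mm outside, walls 4 mm thick, rim 18 mm above the bench, floor 4 mm above the bench. Origin: centre of its underside, on the bench.
- packing_board: Plywood board, fixed, 320 (x) by 190 (y) by 12 mm, a pull handle at each x end, 40 mm high. Origin: centre of underside. Empty pair of 90 degree V-chocks (20 mm thick, top 44 mm high) at y = -35 mm: wide deep notch for the thick end at x = +78, narrow one at -65 mm. Rightly laid, the spindle's x is along the board's x, its origin at (+20, -35) mm, axis 44 mm above the bench. Bar's chocks: y = +50.
- packed_bar: Plain black steel bar, 30 mm diameter, 190 mm long, lying along the board's x in the packing board's other V-chocks; to be left alone. Origin: its middle, on the axis; x along the bar.
Mind the look-alikes: they are no part of the job. Leave any blue look-alike of the plain_coupling alone.

How it is judged (in metres and radians):
On the way, in this order (a step that is already met when the one before it is completed fails the run):
1. all three couplings stand upright in the shallow side tray, let go (x of plain_coupling in the frame of side_tray between -0.118 and 0.118 m and y of plain_coupling in the frame of side_tray between -0.088 and 0.088 m and z of plain_coupling in the frame of side_tray between -0.004 and 0.012 m and angle between each of plain_coupling, flanged_coupling, hex_coupling's own z axis and vertical below 0.12 rad and linear speed of each of plain_coupling, flanged_coupling, hex_coupling below 0.03 m/s and contact force between the fingers and plain_coupling below 0.2 N and x of flanged_coupling in the frame of side_tray between -0.118 and 0.118 m and y of flanged_coupling in the frame of side_tray between -0.088 and 0.088 m and z of flanged_coupling in the frame of side_tray between -0.004 and 0.012 m and contact force between the fingers and flanged_coupling below 0.2 N and x of hex_coupling in the frame of side_tray between -0.118 and 0.118 m and y of hex_coupling in the frame of side_tray between -0.088 and 0.088 m and z of hex_coupling in the frame of side_tray between -0.004 and 0.012 m and contact force between the fingers and hex_coupling below 0.2 N), for 0.2 s.
2. the spindle lies in its chocks on the packing board, thick end in the deeper notch, let go (x of spindle in the frame of packing_board between 0.005 and 0.035 m and y of spindle in the frame of packing_board between -0.042 and -0.028 m and z of spindle in the frame of packing_board between 0.039 and 0.049 m and angle between spindle's own x axis and vertical between 1.51 and 1.63 rad and angle between the x axis of spindle and the x axis of packing_board, either way round below 0.1 rad and linear speed of spindle below 0.03 m/s and contact force between the fingers and spindle below 0.2 N), for 0.2 s.
3. each coupling stands again where it came from, let go (distance of each of plain_coupling, flanged_coupling, hex_coupling from where it was at the start of the episode below 0.015 m and angle between each of plain_coupling, flanged_coupling, hex_coupling's own z axis and vertical below 0.12 rad and linear speed of each of plain_coupling, flanged_coupling, hex_coupling below 0.03 m/s and contact force between the fingers and plain_coupling below 0.2 N and contact force between the fingers and flanged_coupling below 0.2 N and contact force between the fingers and hex_coupling below 0.2 N), for 0.2 s.
At the end, for the whole second after the job is handed in: Spindle at rest and level in its V-chocks on the packing board, thick end in the deeper notch, within 15 mm lengthways and 7 mm sideways; each coupling upright within 15 mm of its own starting spot; all let go and at rest; packed bar moved less than 12 mm (all of step 2 and all of step 3 and distance of packed_bar from where it was at the start of the episode below 0.012 m); the robot touches nothing.
It fails at once if a coupling tipped over (angle between any of plain_coupling, flanged_coupling, hex_coupling's own z axis and vertical above 0.7 rad).
It fails at once if a coupling or the spindle dropped or thrown (faster than 0.75 m/s out of the gripper) ((contact force between the fingers and plain_coupling below 0.1 N and linear speed of plain_coupling above 0.75 m/s) or (contact force between the fingers and flanged_coupling below 0.1 N and linear speed of flanged_coupling above 0.75 m/s) or (contact force between the fingers and hex_coupling below 0.1 N and linear speed of hex_coupling above 0.75 m/s) or (contact force between the fingers and spindle below 0.1 N and linear speed of spindle above 0.75 m/s)).
It fails at once if the packed bar shifted by more than 12 mm (distance of packed_bar from where it was at the start of the episode above 0.012 m).
It also fails if it takes over 144 s, if anything falls off the work surface, if the arm or the gripper's body presses on something with over 40 N, if the wrist force passes 120 N, or if a joint passes its speed limit or range.

ROBOT

A 6-joint arm with a two-finger parallel gripper is mounted at the origin on the work surface. World frame = base frame: x ahead of the robot, y to its left, z up, the work surface at z = 0. Lengths are in m, angles in degrees, forces in N, time in s.
With the tool pointing down it reaches from about 0.4 to 0.825 m from the base axis. Payload 7 kg.
Tool frame: the origin (TCP) lies between the finger pads; the fingertips stand 25 mm ahead of it and the grasp point (between the pads) lies 6 mm ahead of it; z points along the fingers, y is the line along which they close (so a half turn about z gives the same grasp; the last joint's range is limited). The gripper opens to 88 mm and grips with 3 to 60 N. Pads are 19 mm wide; open, the fingers measure 130 mm over their backs; the gripper's body (78 mm by 193 mm) begins 47 mm behind the grasp point.
Start: joints at [88.299, 20.546, 0.682, 0, -70.136, -16.507], TCP at [0.211, 0.641, 0.252] pointing down, gripper open.
Joint ranges: [-176.03, 176.03], [-82.01, 121.73], [-58.28, 71.71], [-173.87, 95.51], [-174.79, -0.11], [-173.66, 173.66]. Speed limits (degrees/s): [136.94, 136.94, 172.46, 180, 180, 180].

INTERFACE

Orientations are given as [roll, pitch, yaw] about the fixed x, y, z axes, in that order (R = Rz(yaw) Ry(pitch) Rx(roll)).
In Python, from plant import status, optics, job gives the robot as it stands. The module is installed in compiled form; this text tells all that it offers.
- The arm moves only by the shell command python3 -m pendant 'ROWS'. ROWS is a JSON list that holds a single list of rows (three levels of brackets), with 1 to 8 rows, each of 5 numbers: dx, dy, dz in a scale on which 1.0 is 40 cm, then a turn about the tool's z in a scale on which 1.0 is 180 degrees, then the finger opening in m; each row is the pose to reach, as a shift and turn from the pose commanded when the command began, along the tool's axes at that moment; what a row does not reach only later rows make up. A row lasts 1/8 s, in which the tool goes at most 0.0625 m and 10.7 degrees, less where a joint would pass 70% of its speed; a pose out of reach is approached as far as the arm can. The fingers move at their own pace and stop on an object; the grip force is fixed at half the most. Time passes only in rows, so rows that do not move let the fingers close. It prints the time, the measured TCP pose, the force, the opening and the grip force at its end. Shift and turn numbers lie between -1 and 1, and a call with a number outside is refused. Input that does not fit is refused with a message, and nothing moves.
- status.get_obs(): the state, without advancing time (a new reading comes with each control period).
- optics.snapshot(name): name is "side" or "top"; returns a dict with "frame" (480x640x3 uint8, red, green, blue), "z_map" (480x640 float32, m along the optical axis (not along the pixel's ray), 0 where there is no reading), "fovy" (degrees; the focal length in pixels is half the picture's height over the tangent of half this angle, whatever the lens; pixels are square), "cx", "cy" (the principal point, pixels), "R" (3x3) and "t" (3): a world point X has camera coordinates R X + t. Camera axes: x right, y down, z forward; pixel columns grow to the right and rows downward; lengths in m; the calibration is good to about 2 mm. A picture is of the moment at which its call begins.
- job.close_job(): hands the job in; it is judged then, once.
The state is a dict: "clock": time; "joint_pos": joint angles; "qvel": joint speeds; "tau": joint torques, N m; "tool_pos": TCP position; "orientation": TCP orientation; "force": force on the tool from outside, world axes, zero at the start; "moment": the same for the moment, N m; "opening": finger opening in m; "gripper_force": force on a finger pad.
Only numpy, scipy, OpenCV 4.12 (cv2) and the standard library are available. Lean on these libraries where they do the work, as an engineer would, in place of code of your own. Each camera call takes 0.05 s, during which the arm holds its last target. There are 200 camera calls.

## Working session

There is one attempt and no reset: what is moved stays moved. The work goes in short steps, Python scripts to look and compute and a shell command to move; the robot and the scene stay as the last step left them, time stands still between calls to the robot, and variables do not carry over. Pictures are saved under pics/ and viewed, at most 14 in all, crops included, and the job is handed in when it is done.

```bash
mkdir -p pics
cat > h.py <<'E'
import numpy as np, cv2, os
from plant import status, optics, job
def snap(name, fn=None):
    s=optics.snapshot(name)
    if fn: cv2.imwrite('pics/'+fn, cv2.cvtColor(s['frame'],cv2.COLOR_RGB2BGR))
    np.savez('last_%s.npz'%name, **s)
    return s
def load(name):
    d=np.load('last_%s.npz'%name); return {k:d[k] for k in d}
def cloud(s):
    f=240/np.tan(np.radians(float(s['fovy']))/2)
    v,u=np.mgrid[:480,:640]; z=s['z_map']
    P=np.stack([(u-s['cx'])/f*z,(v-s['cy'])/f*z,z],-1)
    W=(P-s['t'])@s['R']; W[z<=0]=np.nan
    return W
def project(s,X):
    f=240/np.tan(np.radians(float(s['fovy']))/2)
    c=s['R']@np.asarray(X)+s['t']; return c[:2]/c[2]*f+[s['cx'],s['cy']]
E
python3 - <<'E'
from h import *
print(status.get_obs())
for n in('top','side'):
    s=snap(n,n+'0.png'); print(n,s['fovy'],s['cx'],s['cy'],-s['R'].T@s['t'],s['R'].round(3).tolist(),(s['z_map']>0).mean())
E
```

```text
{'clock': 0.0, 'joint_pos': array([ 8.82983425e+01,  2.05911151e+01,  6.32998585e-01, -1.96198015e-02,
       -7.01351260e+01, -1.65053228e+01]), 'qvel': array([-0.03272458, -0.10426986,  0.01370838, -0.08768214, -0.02078605,
       -0.03263166]), 'tau': array([-9.65349027e-04, -5.82712734e+01,  2.93055135e+01,  6.99697718e+00,
        6.87709486e-03, -1.58548964e-04]), 'tool_pos': array([0.21080683, 0.64076359, 0.25062195]), 'orientation': array([ 1.79905359e+02, -8.80933041e-03, -1.82136549e+01]), 'force': array([ 0.12344501,  0.72891962, -0.54997512]), 'moment': array([ 0.00526272,  0.00577239, -0.02862082]), 'gripper_force': 0.0, 'opening': 0.08779310095728467}
top 53.780043816905696 321.05200348668615 232.07132738831137 [0.41384098 0.00667892 0.92628804] [[-0.016, -1.0, -0.007], [-0.994, 0.017, -0.107], [0.107, 0.005, -0.994]] 0.9961067708333333
side 56.57605009175469 313.2399801508341 236.82029830033642 [0.43675522 0.74541659 0.68844029] [[-0.995, -0.102, -0.017], [-0.054, 0.649, -0.759], [0.088, -0.754, -0.651]] 0.9959244791666667
```

View pics/top0.png

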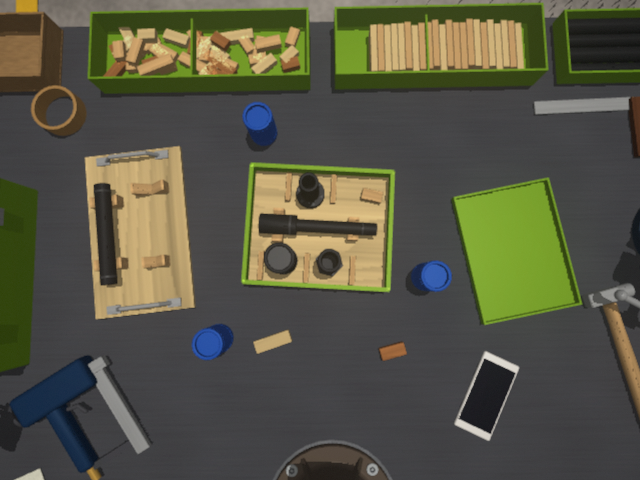

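View pics/side0.png

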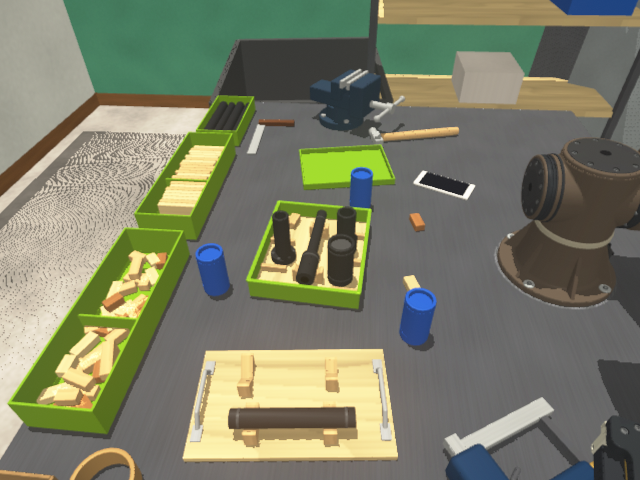

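The top view shows the three couplings in the tool tray: flanged at (309,190), plain at (281,258) and hex at (329,262). The spindle's thick end is at (275,224) and its thin end at (376,229). The board is on the left, with the wide chock at (150,187), the narrow chock at (156,262) and the bar at (105,232). The side tray is on the right at (517,250). The blue look-alikes are at (259,120), (434,276) and (210,343), all outside the tray. The side view agrees. Next I'll measure from both views and make a crop to confirm which coupling is which.

```bash
cat > meas.py <<'E'
from h import *
T=load('top');S=load('side')
hsv={n:cv2.cvtColor(s['frame'],cv2.COLOR_RGB2HSV) for n,s in(('top',T),('side',S))}
C={'top':cloud(T),'side':cloud(S)}
def fitc(p):
    A=np.c_[2*p,np.ones(len(p))]; x=np.linalg.lstsq(A,(p**2).sum(1),rcond=None)[0]; return x[:2],np.sqrt(x[2]+x[0]**2+x[1]**2)
dark={n:(hsv[n][...,2]<75) for n in C}
def inbox(W,b): return (W[...,0]>b[0])&(W[...,0]<b[1])&(W[...,1]>b[2])&(W[...,1]<b[3])
for n,W in C.items():
    g=(hsv[n][...,0]>30)&(hsv[n][...,0]<50)&(hsv[n][...,1]>120)
    for nm,b,zl,zh in(('storage rim',(.2,.7,-.18,.25),.038,.052),('side rim',(.2,.7,-.55,-.18),.012,.025),('side all',(.2,.7,-.55,-.18),-.005,.025)):
        m=g&inbox(W,b)&(W[...,2]>zl)&(W[...,2]<zh); p=W[m]
        if len(p)>20: print(n,nm,len(p),cv2.minAreaRect(p[:,:2].astype(np.float32)),'z',np.median(p[:,2]).round(4))
    m=(W[...,2]>.085)&(W[...,2]<.15)&inbox(W,(.25,.65,-.15,.2))
    k,l,st,ce=cv2.connectedComponentsWithStats(m.astype(np.uint8))
    for i in range(1,k):
        if st[i,4]<40: continue
        p=W[l==i]; zt=np.percentile(p[:,2],95); r=p[p[:,2]>zt-.005]
        print(n,'tall',ce[i].round(),st[i,4],'ztop',zt.round(4),'circ',fitc(r[:,:2]),'hull',cv2.minEnclosingCircle(r[:,:2].astype(np.float32)))
    # board
    m=inbox(W,(.2,.7,.2,.56))&(W[...,2]>.006)&(W[...,2]<.02)&(hsv[n][...,0]<28)&(hsv[n][...,2]>90); m=cv2.morphologyEx(m.astype(np.uint8),cv2.MORPH_OPEN,np.ones((3,3)))>0
    k,l,st,ce=cv2.connectedComponentsWithStats(m.astype(np.uint8)); i=1+np.argmax(st[1:,4]); p=W[l==i]
    print(n,'board',cv2.minAreaRect(p[:,:2].astype(np.float32)),np.median(p[:,2]).round(4))
    m=inbox(W,(.2,.7,.25,.56))&(W[...,2]>.025)&(W[...,2]<.08)
    k,l,st,ce=cv2.connectedComponentsWithStats(m.astype(np.uint8))
    for i in range(1,k):
        if st[i,4]>25:
            p=W[l==i]; print(n,' boardthing',ce[i].round(),st[i,4],p.mean(0).round(4),'zmax',np.percentile(p[:,2],98).round(4),cv2.minAreaRect(p[:,:2].astype(np.float32)))
    m=dark[n]&inbox(W,(.41,.475,-.11,.13))&(W[...,2]>.03)&(W[...,2]<.08)
    p=W[m]; q=p-p.mean(0); d=np.linalg.svd(q[:,:2],full_matrices=False)[2][0]; t=q[:,:2]@d
    print(n,'spindle',p.mean(0).round(4),d,t.min(),t.max(),cv2.minAreaRect(p[:,:2].astype(np.float32)))
    for e in np.arange(-.1,.12,.02):
        k=(q[:,1]>e-.01)&(q[:,1]<e+.01)
        if k.sum()>10: print('   y',(p.mean(0)[1]+e).round(3),'zmax',np.percentile(p[k,2],97).round(4),'x',np.percentile(p[k,0],[2,98]).round(4),'y ext',p[k,1].min().round(4),p[k,1].max().round(4))
im=cv2.imread('pics/top0.png')[155:295,75:400]; im2=cv2.imread('pics/side0.png')[190:310,240:400]
a=cv2.resize(im,(780,336)); b=cv2.resize(im2,(344,258)); c=np.zeros((600,780,3),np.uint8); c[:336]=a; c[338:596,:344]=b
cv2.imwrite('pics/crop0.png',c)
E
python3 meas.py
```

```text
top storage rim 2312 ((0.5199440121650696, 0.01540827751159668), (0.2756871283054352, 0.23038092255592346), 85.89917755126953) z 0.0468
top side rim 1296 ((0.47112733125686646, -0.3640703856945038), (0.2500878572463989, 0.19361203908920288), 10.763175010681152) z 0.0176
top side all 13311 ((0.47339385747909546, -0.3677217662334442), (0.25359782576560974, 0.2014686018228531), 10.633586883544922) z 0.0045
top tall [309. 184.] 323 ztop 0.1297 circ (array([0.58647202, 0.0308712 ]), np.float64(0.014620089146777973)) hull ((0.5866955518722534, 0.030907176434993744), 0.017458604648709297)
top tall [279. 258.] 776 ztop 0.111 circ (array([0.45838722, 0.08412935]), np.float64(0.023931246477972658)) hull ((0.4584548771381378, 0.0846538096666336), 0.027086148038506508)
top tall [329. 260.] 248 ztop 0.1207 circ (array([ 0.451776  , -0.00285151]), np.float64(0.017411945372452532)) hull ((0.4519217610359192, -0.0028328560292720795), 0.020386449992656708)
top tall [218. 343.] 249 ztop 0.1014 circ (array([0.31279838, 0.20676582]), np.float64(0.022179868906922463)) hull ((0.3128231167793274, 0.1994827
[... 3946 characters left out ...]
, 5.6238884925842285)
side  boardthing [291. 418.] 3156 [0.5133 0.423  0.0514] zmax 0.0593 ((0.5129735469818115, 0.4173744320869446), (0.1895858496427536, 0.05352852866053581), 5.847509384155273)
side  boardthing [475. 454.] 2407 [0.2479 0.4455 0.0406] zmax 0.051 ((0.24242621660232544, 0.43455055356025696), (0.08703701943159103, 0.0986219048500061), 1.6355094909667969)
side spindle [0.4533 0.0875 0.058 ] [0.11440235 0.9934345 ] -0.09814575520813903 0.026516666560754378 ((0.4520641565322876, 0.051938496530056), (0.1229904368519783, 0.04185101389884949), 87.83938598632812)
   y 0.007 zmax 0.0796 x [0.4303 0.4712] y ext -0.0021 0.0174
   y 0.107 zmax 0.0786 x [0.4365 0.4747] y ext 0.0975 0.1132
```

View pics/crop0.png

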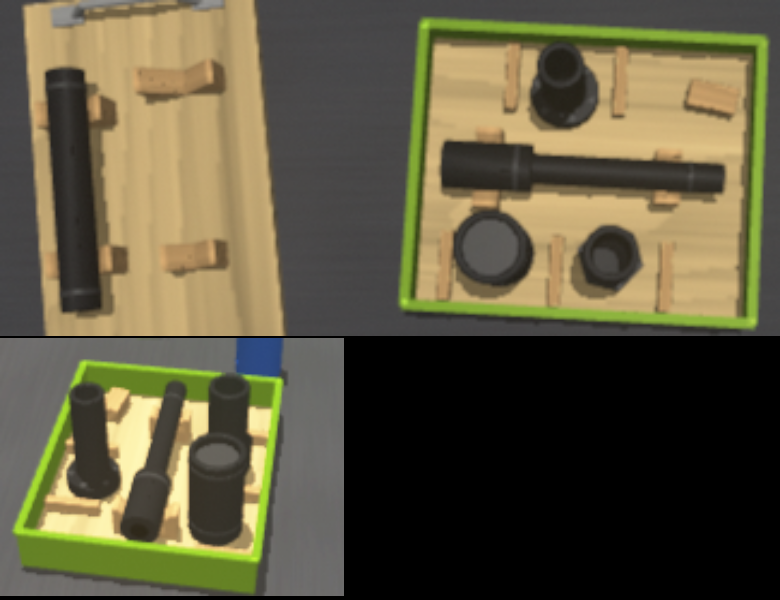

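The crop confirms the choice. The upper piece has the round flange foot, the lower-left piece is the plain wide tube and the lower-right piece has the hex foot. The blue ones stand outside the tray. The tray-frame offsets come out at (65,21), (-66,65) and (-66,-23) mm, which agree with the text. Next: the spindle line and the first move.

```bash
cat > go.py <<'E'
# go.py x y z yaw : shift/turn in tool axes from measured pose to target TCP
import sys
from h import *
o=status.get_obs(); p=o['tool_pos']; ps=o['orientation'][2]
print('t',round(o['clock'],2),'tcp',p.round(4),'rpy',o['orientation'].round(2),'F',o['force'].round(1),'open',round(o['opening'],4),'grip',round(o['gripper_force'],1),'q6',round(o['joint_pos'][5],1))
a=list(map(float,sys.argv[1:]))
while len(a)>=4:
    x,y,z,yaw=a[:4]; a=a[4:]; c,s=np.cos(np.radians(ps)),np.sin(np.radians(ps)); d=np.array([x,y,z])-p
    print('  -> d',np.round([c*d[0]+s*d[1], s*d[0]-c*d[1], -d[2]],4),'turn',round((ps-yaw+180)%360-180,2))
E
python3 - <<'E'
from h import *
c0=np.array([.5203,.0154]);yw=np.radians(-4.1);R=np.array([[np.cos(yw),-np.sin(yw)],[np.sin(yw),np.cos(yw)]])
for n in('top','side'):
    s=load(n);W=cloud(s);v=cv2.cvtColor(s['frame'],cv2.COLOR_RGB2HSV)[...,2]
    L=(W[...,:2]-c0)@R
    m=(abs(L[...,0])<.024)&(abs(L[...,1])<.128)&(W[...,2]>.03)&(W[...,2]<.075)&(v<75)
    p=L[m];z=W[m][:,2]; print(n,m.sum(),'y range',np.percentile(p[:,1],[.5,99.5]).round(4))
    for e in np.arange(-.11,.12,.02):
        k=abs(p[:,1]-e)<.01
        if k.sum()>10: print('  y',round(e,3),'x',np.percentile(p[k,0],[2,98]).round(4),'ztop',np.percentile(z[k],97).round(4))
    print([project(s,[.586,.0305,.128])])
E
python3 go.py .4588 .085 .25 -94.1
```

```text
top 1642 y range [-0.1046  0.1101]
  y -0.11 x [-0.0098  0.009 ] ztop 0.0562
  y -0.09 x [-0.0109  0.0103] ztop 0.0561
  y -0.07 x [-0.0115  0.0094] ztop 0.0556
  y -0.05 x [-0.011   0.0103] ztop 0.056
  y -0.03 x [-0.0115  0.0099] ztop 0.0558
  y -0.01 x [-0.0113  0.0098] ztop 0.0549
  y 0.01 x [-0.0108  0.0101] ztop 0.0553
  y 0.03 x [-0.0114  0.0094] ztop 0.0551
  y 0.05 x [-0.0184  0.0153] ztop 0.0622
  y 0.07 x [-0.0178  0.0163] ztop 0.0623
  y 0.09 x [-0.0182  0.0173] ztop 0.0622
  y 0.11 x [-0.0177  0.0165] ztop 0.0623
[array([308.75544077, 182.32175719])]
side 846 y range [-0.1001  0.1135]
  y -0.09 x [-0.0103  0.0093] ztop 0.0542
  y -0.07 x [-0.0099  0.0082] ztop 0.0541
  y -0.05 x [-0.01    0.0093] ztop 0.0556
  y -0.03 x [-0.0098  0.0091] ztop 0.0546
  y -0.01 x [-0.0102  0.0081] ztop 0.0546
  y 0.01 x [-0.0098  0.0087] ztop 0.0545
  y 0.03 x [-0.0103  0.0079] ztop 0.0545
  y 0.05 x [-0.0174  0.0108] ztop 0.0616
  y 0.07 x [-0.0174  0.0147] ztop 0.0621
  y 0.09 x [-0.0172  0.0144] ztop 0.0612
  y 0.11 x [-0.0167  0.0164] ztop 0.0611
[array([280.90271653, 214.25396552])]
t 0.1 tcp [0.2108 0.6408 0.2507] rpy [ 1.7992e+02 -1.0000e-02 -1.8210e+01] F [ 0.4 -0.4  0.4] open 0.0875 grip 0.0 q6 -16.5
  -> d [0.4093 0.4505 0.0007] turn 75.89
```

The manual's scale: shifts go in shares of 40 cm and turns go in shares of 180 degrees. Converting my numbers, 0.33 m is 0.825, 0.07 m is 0.175, 74 degrees is 0.4111.

```bash
python3 -m pendant '[[[0.075,0.0875,0,0.0278,0.07],[0.175,0.2,0,0.0778,0.07],[0.275,0.3125,0,0.1333,0.07],[0.375,0.425,0,0.1889,0.07],[0.475,0.525,0,0.2444,0.07],[0.575,0.625,0,0.3,0.07],[0.675,0.725,0,0.3556,0.07],[0.75,0.825,0,0.4111,0.07]]]'; python3 go.py .4588 .085 .25 -94.1
```

```text
clock: 1.1
tool_pos: [0.3932, 0.2321, 0.2514]
orientation: [180.0, -0.0, -92.6]
force: [1.3, 0.3, -0.1]
opening: 0.0699
gripper_force: 0.0
t 1.1 tcp [0.3932 0.2321 0.2514] rpy [ 1.7999e+02 -1.0000e-02 -9.2560e+01] F [ 1.3  0.3 -0.1] open 0.0699 grip 0.0 q6 -57.9
  -> d [ 0.144  -0.0721  0.0014] turn 1.54
```

Converted, 0.144 m is 0.36, 0.12 m is 0.3, 1.5 degrees is 0.0083.

```bash
python3 -m pendant '[[[0.1,-0.05,0,0.0083,0.07],[0.2,-0.1,0,0.0083,0.07],[0.3,-0.15,0.025,0.0083,0.07],[0.36,-0.18,0.1,0.0083,0.07],[0.36,-0.18,0.175,0.0083,0.07],[0.36,-0.18,0.225,0.0083,0.07],[0.36,-0.18,0.25,0.0083,0.07]]]'; python3 go.py .4588 .085 .094 -94.1
python3 - <<'E'
from h import *
s=snap('side','a1.png')
cv2.imwrite('pics/a1c.png',cv2.resize(cv2.imread('pics/a1.png')[150:330,230:430],(667,600)))
E
```

```text
clock: 1.98
tool_pos: [0.4586, 0.0868, 0.1504]
orientation: [179.9, -0.1, -93.7]
force: [-0.7, -0.5, 0.2]
opening: 0.0699
gripper_force: 0.0
t 1.98 tcp [0.4586 0.0868 0.1504] rpy [ 1.7991e+02 -6.0000e-02 -9.3730e+01] F [-0.7 -0.5  0.2] open 0.0699 grip 0.0 q6 -38.7
  -> d [ 0.0018 -0.0003  0.0564] turn 0.37
```

View pics/a1c.png

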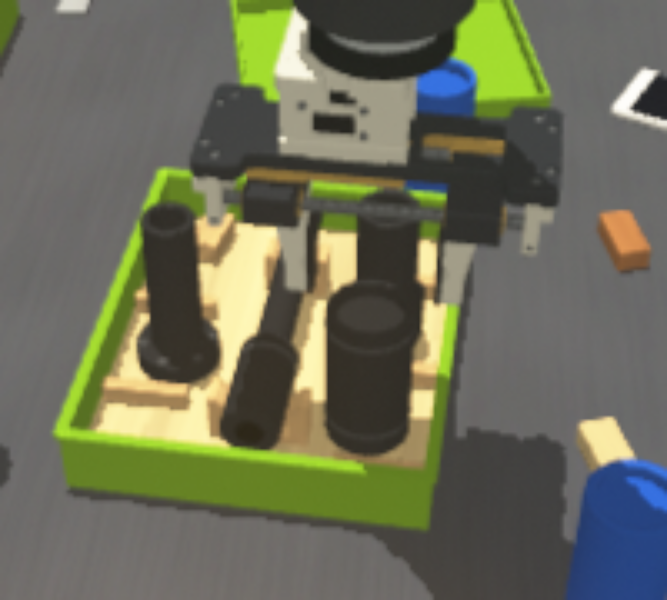

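The crop shows the open fingers (293,260 and 455,270) on either side of the plain coupling (370,310). The flanged neck and the spindle are clear. Descending and gripping.

Converted, 0.0565 m is 0.1413, 0.04 m is 0.1, 0.4 degrees is 0.0022.

```bash
python3 -m pendant '[[[0.005,0,0.05,0.0022,0.07],[0.005,0,0.1,0.0022,0.07],[0.005,0,0.13,0.0022,0.07],[0.005,0,0.1413,0.0022,0.07],[0.005,0,0.1413,0.0022,0.07],[0.005,0,0.1413,0.0022,0.04],[0.005,0,0.1413,0.0022,0.04],[0.005,0,0.1413,0.0022,0.04]]]' && python3 -m pendant '[[[0,0,0,0,0.04],[0,0,0,0,0.04]]]'; python3 go.py .4588 .085 .094 -94.1
```

```text
clock: 3.02
tool_pos: [0.4599, 0.0856, 0.0957]
orientation: [-179.9, 0.0, -94.1]
force: [1.4, -0.4, 2.4]
opening: 0.0542
gripper_force: 30.0
clock: 3.28
tool_pos: [0.4599, 0.0857, 0.0957]
orientation: [-179.9, 0.0, -94.1]
force: [2.7, -1.7, 5.8]
opening: 0.054
gripper_force: 30.0
t 3.27 tcp [0.4599 0.0857 0.0957] rpy [-1.7991e+02  4.0000e-02 -9.4090e+01] F [ 2.7 -1.7  5.8] open 0.054 grip 30.0 q6 -38.9
  -> d [0.0007 0.001  0.0017] turn 0.01
```

Converted, -0.14 m is -0.35, -0.13 m is -0.325.

```bash
python3 -m pendant '[[[0,0,-0.025,0,0.04],[0,0,-0.075,0,0.04],[0,0,-0.15,0,0.04],[0,0,-0.25,0,0.04],[0,0,-0.325,0,0.04],[0.05,0,-0.35,0,0.04],[0.125,0,-0.35,0,0.04],[0.225,0,-0.35,0,0.04]]]' && python3 -m pendant '[[[0.125,0,0,0,0.04],[0.25,0,0,0,0.04],[0.375,0,0,0,0.04],[0.5,0,0,0,0.04],[0.625,0,0,0,0.04],[0.75,0,0,0,0.04],[0.875,0,0,0,0.04],[0.975,0,0,0,0.04]]]' && python3 -m pendant '[[[0.0625,0,0,0,0.04],[0.09,0,0,0,0.04],[0.09,0,0,0,0.04]]]'; python3 go.py .4229 -.4297 .0897 -94.1
```

```text
clock: 4.28
tool_pos: [0.4508, -0.0058, 0.2338]
orientation: [179.8, -0.0, -94.1]
force: [0.5, -1.2, -4.7]
opening: 0.0541
gripper_force: 30.0
clock: 5.28
tool_pos: [0.4222, -0.3949, 0.2331]
orientation: [179.8, 0.1, -94.2]
force: [0.7, 0.9, -5.9]
opening: 0.0544
gripper_force: 30.0
clock: 5.65
tool_pos: [0.4208, -0.4294, 0.2337]
orientation: [179.9, 0.1, -94.2]
force: [-0.6, 0.3, -4.8]
opening: 0.054
gripper_force: 30.0
t 5.65 tcp [ 0.4208 -0.4294  0.2337] rpy [ 1.7986e+02  1.0000e-01 -9.4200e+01] F [-0.6  0.3 -4.8] open 0.054 grip 30.0 q6 22.8
  -> d [ 0.0002 -0.0021  0.144 ] turn -0.1
```

Converted, 0.141 m is 0.3525, 0.14 m is 0.35.

```bash
python3 -m pendant '[[[0,-0.005,0.075,0,0.04],[0,-0.005,0.175,0,0.04],[0,-0.005,0.2625,0,0.04],[0,-0.005,0.3125,0,0.04],[0,-0.005,0.3375,0,0.04],[0,-0.005,0.35,0,0.04],[0,-0.005,0.3525,0,0.04],[0,-0.005,0.3525,0,0.04]]]' && python3 -m pendant '[[[0,0,0.0025,0,0.04],[0,0,0.005,0,0.04],[0,0,0.005,0,0.04]]]'; python3 go.py .4229 -.4297 .0897 -94.1
```

```text
clock: 6.65
tool_pos: [0.4245, -0.4297, 0.0949]
orientation: [-179.9, -0.0, -94.1]
force: [0.3, 0.0, -5.3]
opening: 0.0543
gripper_force: 30.0
clock: 7.02
tool_pos: [0.424, -0.4296, 0.0921]
orientation: [180.0, 0.0, -94.1]
force: [0.2, 0.3, -4.9]
opening: 0.0542
gripper_force: 30.0
t 7.03 tcp [ 0.424  -0.4296  0.0921] rpy [180.     0.   -94.12] F [ 0.2  0.3 -4.9] open 0.0542 grip 30.0 q6 22.7
  -> d [0.0002 0.0011 0.0024] turn -0.02
```

Converted, 0.002 m is 0.005, 0.001 m is 0.0025.

```bash
python3 -m pendant '[[[0,0,0.0025,0,0.04],[0,0,0.005,0,0.04],[0,0,0.005,0,0.04]]]' && python3 -m pendant '[[[0,0,0.0025,0,0.04],[0,0,0.0025,0,0.04]]]' ; python3 go.py
```

```text
clock: 7.4
tool_pos: [0.424, -0.4295, 0.0899]
orientation: [180.0, 0.0, -94.1]
force: [-0.4, -0.2, -6.0]
opening: 0.0539
gripper_force: 30.0
clock: 7.65
tool_pos: [0.4242, -0.4297, 0.0897]
orientation: [-180.0, -0.0, -94.1]
force: [-2.0, 0.7, 1.1]
opening: 0.054
gripper_force: 30.0
t 7.65 tcp [ 0.4242 -0.4297  0.0897] rpy [-1.7998e+02 -3.0000e-02 -9.4090e+01] F [-2.   0.7  1.1] open 0.054 grip 30.0 q6 22.7
```

Converted, -0.145 m is -0.3625, -0.1 m is -0.25.

```bash
python3 -m pendant '[[[0,0,0,0,0.07],[0,0,0,0,0.07],[0,0,-0.05,0,0.07],[0,0,-0.125,0,0.07],[0,0,-0.25,0,0.07],[0,0,-0.3625,0,0.07],[-0.1,0,-0.3625,0,0.07],[-0.225,0,-0.3625,0,0.07]]]' && python3 -m pendant '[[[-0.125,0,0,0,0.07],[-0.25,0,0,0,0.07],[-0.375,0,0,0,0.07],[-0.5,0,0,0,0.07],[-0.625,0,0,0,0.07],[-0.75,0,0,0,0.07],[-0.8375,0.005,0,0,0.07],[-0.845,0.005,0,0,0.07]]]'; python3 go.py .4525 -.0022 .101 -94.1
```

```text
clock: 8.65
tool_pos: [0.4308, -0.3395, 0.2346]
orientation: [-179.9, -0.0, -94.2]
force: [0.9, 1.3, 0.2]
opening: 0.07
gripper_force: 0.0
clock: 9.65
tool_pos: [0.4531, -0.0006, 0.2344]
orientation: [-179.9, 0.0, -93.9]
force: [-0.6, -0.5, -0.6]
opening: 0.0702
gripper_force: 0.0
t 9.65 tcp [ 0.4531 -0.0006  0.2344] rpy [-1.7993e+02  4.0000e-02 -9.3930e+01] F [-0.6 -0.5 -0.6] open 0.0702 grip 0.0 q6 -28.9
  -> d [0.0017 0.0005 0.1334] turn 0.17
```

Converted, 0.1335 m is 0.3338, 0.07 m is 0.175.

```bash
python3 -m pendant '[[[0.0038,0.0013,0.075,0,0.07],[0.0038,0.0013,0.175,0,0.07],[0.0038,0.0013,0.2625,0,0.07],[0.0038,0.0013,0.3125,0,0.07],[0.0038,0.0013,0.33,0,0.07],[0.0038,0.0013,0.3338,0,0.07],[0.0038,0.0013,0.3338,0,0.07]]]' && python3 go.py .4525 -.0022 .101 -94.1 && python3 -m pendant '[[[0,0,0,0,0.03],[0,0,0,0,0.03],[0,0,0,0,0.03],[0,0,0,0,0.03],[0,0,0,0,0.03]]]'; python3 go.py .4525 -.0022 .101 -94.1
```

```text
clock: 10.52
tool_pos: [0.4527, -0.0039, 0.1013]
orientation: [-179.9, 0.0, -94.1]
force: [0.2, -0.1, 0.1]
opening: 0.0698
gripper_force: 0.0
t 10.53 tcp [ 0.4527 -0.0039  0.1013] rpy [-1.7993e+02  3.0000e-02 -9.4110e+01] F [ 0.2 -0.1  0.1] open 0.0698 grip 0.0 q6 -28.7
  -> d [-0.0017  0.0003  0.0003] turn -0.01
clock: 11.15
tool_pos: [0.4527, -0.0037, 0.1008]
orientation: [-179.9, 0.0, -94.1]
force: [2.5, 0.3, 1.2]
opening: 0.0411
gripper_force: 30.0
t 11.15 tcp [ 0.4527 -0.0037  0.1008] rpy [-1.7994e+02  2.0000e-02 -9.4090e+01] F [2.5 0.3 1.2] open 0.0411 grip 30.0 q6 -28.7
  -> d [-0.0015  0.0003 -0.0002] turn 0.01
```

Converted, -0.14 m is -0.35, -0.13 m is -0.325.

```bash
python3 -m pendant '[[[0,0,-0.025,0,0.03],[0,0,-0.075,0,0.03],[0,0,-0.15,0,0.03],[0,0,-0.25,0,0.03],[0,0,-0.325,0,0.03],[0.05,0,-0.35,0,0.03],[0.125,0.0125,-0.35,0,0.03],[0.225,0.025,-0.35,0,0.03]]]' && python3 -m pendant '[[[0.125,0.0125,0,0,0.03],[0.25,0.025,0,0,0.03],[0.375,0.0375,0,0,0.03],[0.475,0.0438,0,0,0.03],[0.55,0.0438,0,0,0.03],[0.5775,0.0438,0,0,0.03],[0.5775,0.0438,0.025,0,0.03],[0.5775,0.0438,0.075,0,0.03]]]'; python3 go.py .4023 -.3217 .0948 -94.1
```

```text
clock: 12.15
tool_pos: [0.4342, -0.0934, 0.2402]
orientation: [179.9, 0.0, -94.1]
force: [1.2, 0.5, -6.3]
opening: 0.0409
gripper_force: 30.0
clock: 13.15
tool_pos: [0.4017, -0.3214, 0.2101]
orientation: [-180.0, 0.0, -94.1]
force: [0.2, -0.3, -6.9]
opening: 0.0411
gripper_force: 30.0
t 13.15 tcp [ 0.4017 -0.3214  0.2101] rpy [-1.7997e+02  3.0000e-02 -9.4110e+01] F [ 0.2 -0.3 -6.9] open 0.0411 grip 30.0 q6 12.7
  -> d [ 0.0003 -0.0006  0.1153] turn -0.01
```

Converted, 0.1135 m is 0.2838, 0.1125 m is 0.2813.

```bash
python3 -m pendant '[[[0,0,0.075,0,0.03],[0,0,0.1625,0,0.03],[0,0,0.225,0,0.03],[0,0,0.2625,0,0.03],[0,0,0.2775,0,0.03],[0,0,0.2813,0,0.03],[0,0,0.2838,0,0.03],[0,0,0.2838,0,0.03]]]' && python3 -m pendant '[[[0,0,0.0025,0,0.03],[0,0,0.0025,0,0.03]]]'; python3 go.py
```

```text
clock: 14.15
tool_pos: [0.4021, -0.3223, 0.0977]
orientation: [-179.9, -0.0, -94.1]
force: [-0.4, 0.8, -5.8]
opening: 0.0408
gripper_force: 30.0
clock: 14.4
tool_pos: [0.4017, -0.3222, 0.0962]
orientation: [-180.0, -0.0, -94.1]
force: [-0.7, 0.0, -6.1]
opening: 0.0404
gripper_force: 30.0
t 14.4 tcp [ 0.4017 -0.3222  0.0962] rpy [-179.99   -0.    -94.11] F [-0.7  0.  -6.1] open 0.0404 grip 30.0 q6 12.7
```

Converted, 0.001 m is 0.0025.

```bash
python3 -m pendant '[[[0,0,0.0025,0,0.03],[0,0,0.0025,0,0.03]]]' && python3 -m pendant '[[[0,0,0.0025,0,0.03],[0,0,0.0025,0,0.03]]]'; python3 go.py
```

```text
clock: 14.65
tool_pos: [0.4016, -0.3221, 0.095]
orientation: [180.0, 0.0, -94.1]
force: [1.2, -0.2, -7.6]
opening: 0.0406
gripper_force: 30.0
clock: 14.9
tool_pos: [0.4019, -0.3223, 0.0948]
orientation: [-180.0, -0.0, -94.1]
force: [-1.8, 2.0, 5.5]
opening: 0.0407
gripper_force: 30.0
t 14.9 tcp [ 0.4019 -0.3223  0.0948] rpy [-1.7998e+02 -3.0000e-02 -9.4090e+01] F [-1.8  2.   5.5] open 0.0407 grip 30.0 q6 12.7
```

Converted, -0.145 m is -0.3625, -0.1 m is -0.25.

```bash
python3 -m pendant '[[[0,0,0,0,0.07],[0,0,0,0,0.07],[0,0,-0.05,0,0.07],[0,0,-0.125,0,0.07],[0,0,-0.25,0,0.07],[0,0,-0.3625,0,0.07],[-0.1,-0.04,-0.3625,0,0.07],[-0.215,-0.0975,-0.3625,0,0.07]]]' && python3 -m pendant '[[[-0.1125,-0.05,0,0,0.07],[-0.225,-0.1,0,0,0.07],[-0.3375,-0.15,0,0,0.07],[-0.45,-0.2,0,0,0.07],[-0.5625,-0.25,0,0,0.07],[-0.6625,-0.2875,0,0,0.07],[-0.7,-0.3,0,0,0.07],[-0.7,-0.3,0,0,0.07]]]'; python3 go.py .5868 .0315 .108 -94.1
```

```text
clock: 15.9
tool_pos: [0.4473, -0.2388, 0.24]
orientation: [-179.9, -0.0, -94.2]
force: [0.7, 0.3, -0.4]
opening: 0.0704
gripper_force: 0.0
clock: 16.9
tool_pos: [0.5867, 0.0322, 0.2387]
orientation: [180.0, -0.0, -94.0]
force: [-0.3, -0.0, 0.3]
opening: 0.0702
gripper_force: 0.0
t 16.9 tcp [0.5867 0.0322 0.2387] rpy [ 1.7998e+02 -1.0000e-02 -9.4030e+01] F [-0.3 -0.   0.3] open 0.0702 grip 0.0 q6 -26.2
  -> d [ 7.000e-04 -1.000e-04  1.307e-01] turn 0.07
```

Converted, 0.1305 m is 0.3263, 0.129 m is 0.3225.

```bash
python3 -m pendant '[[[0,0,0.075,0,0.07],[0,0,0.175,0,0.07],[0,0,0.2625,0,0.07],[0,0,0.305,0,0.07],[0,0,0.3225,0,0.07],[0,0,0.3263,0,0.07],[0,0,0.3263,0,0.07]]]' && python3 go.py .5868 .0315 .108 -94.1 && python3 -m pendant '[[[0,0,0,0,0.025],[0,0,0,0,0.025],[0,0,0,0,0.025],[0,0,0,0,0.025],[0,0,0,0,0.025],[0,0,0,0,0.025]]]'; python3 go.py .5304 -.3533 .102 -94.1
```

```text
clock: 17.77
tool_pos: [0.5872, 0.0316, 0.1096]
orientation: [-179.9, 0.0, -94.1]
force: [0.4, 0.9, 1.1]
opening: 0.0701
gripper_force: 0.0
t 17.77 tcp [0.5872 0.0316 0.1096] rpy [-1.7991e+02  3.0000e-02 -9.4100e+01] F [0.4 0.9 1.1] open 0.0701 grip 0.0 q6 -26.2
  -> d [0.0002 0.0004 0.0016] turn 0.0
clock: 18.52
tool_pos: [0.5871, 0.0317, 0.1089]
orientation: [-179.9, 0.0, -94.1]
force: [2.7, -0.6, 0.5]
opening: 0.0347
gripper_force: 30.0
t 18.52 tcp [0.5871 0.0317 0.1089] rpy [-1.7993e+02  2.0000e-02 -9.4090e+01] F [ 2.7 -0.6  0.5] open 0.0347 grip 30.0 q6 -26.2
  -> d [0.388  0.0291 0.0069] turn 0.01
```

Converted, -0.14 m is -0.35, -0.13 m is -0.325.

```bash
python3 -m pendant '[[[0,0,-0.025,0,0.025],[0,0,-0.075,0,0.025],[0,0,-0.15,0,0.025],[0,0,-0.25,0,0.025],[0,0,-0.325,0,0.025],[0.05,0.005,-0.35,0,0.025],[0.125,0.01,-0.35,0,0.025],[0.22,0.0175,-0.35,0,0.025]]]' && python3 -m pendant '[[[0.125,0.0125,0,0,0.025],[0.25,0.025,0,0,0.025],[0.375,0.03,0,0,0.025],[0.5,0.04,0,0,0.025],[0.625,0.05,0,0,0.025],[0.7125,0.055,0,0,0.025],[0.75,0.055,0,0,0.025],[0.75,0.055,0.025,0,0.025]]]'; python3 go.py .5304 -.3533 .1029 -94.1
```

```text
clock: 19.52
tool_pos: [0.5716, -0.0568, 0.2475]
orientation: [179.8, 0.0, -94.1]
force: [-0.5, 0.5, -5.0]
opening: 0.0355
gripper_force: 30.0
clock: 20.52
tool_pos: [0.5289, -0.3543, 0.2379]
orientation: [180.0, 0.0, -94.2]
force: [0.1, 0.9, -4.2]
opening: 0.035
gripper_force: 30.0
t 20.52 tcp [ 0.5289 -0.3543  0.2379] rpy [ 1.7996e+02  3.0000e-02 -9.4220e+01] F [ 0.1  0.9 -4.2] open 0.035 grip 30.0 q6 12.1
  -> d [-0.0011 -0.0014  0.135 ] turn -0.12
```

Converted, 0.133 m is 0.3325, 0.132 m is 0.33.

```bash
python3 -m pendant '[[[0,-0.0025,0.075,0,0.025],[0,-0.0025,0.1625,0,0.025],[0,-0.0025,0.25,0,0.025],[0,-0.0025,0.305,0,0.025],[0,-0.0025,0.325,0,0.025],[0,-0.0025,0.33,0,0.025],[0,-0.0025,0.3325,0,0.025],[0,-0.0025,0.3325,0,0.025]]]' && python3 -m pendant '[[[0,0,0.0025,0,0.025],[0,0,0.0025,0,0.025]]]'&& python3 -m pendant '[[[0,0,0.0025,0,0.025],[0,0,0.0025,0,0.025]]]'; python3 go.py
```

```text
clock: 21.52
tool_pos: [0.5313, -0.3536, 0.1065]
orientation: [-179.9, -0.0, -94.1]
force: [-0.1, 0.3, -4.6]
opening: 0.0351
gripper_force: 30.0
clock: 21.78
tool_pos: [0.5308, -0.3535, 0.1048]
orientation: [-180.0, -0.0, -94.1]
force: [0.1, 0.2, -5.0]
opening: 0.035
gripper_force: 30.0
clock: 22.02
tool_pos: [0.5307, -0.3535, 0.1035]
orientation: [180.0, 0.0, -94.1]
force: [0.1, 0.3, -4.8]
opening: 0.0353
gripper_force: 30.0
t 22.02 tcp [ 0.5307 -0.3535  0.1035] rpy [179.99   0.   -94.11] F [ 0.1  0.3 -4.8] open 0.0353 grip 30.0 q6 12.0
```

Converted, 0.001 m is 0.0025.

```bash
python3 -m pendant '[[[0,0,0.0025,0,0.025],[0,0,0.0025,0,0.025]]]' && python3 -m pendant '[[[0,0,0,0,0.025],[0,0,0,0,0.025]]]'; python3 go.py
```

```text
clock: 22.28
tool_pos: [0.531, -0.3536, 0.1028]
orientation: [-180.0, -0.0, -94.1]
force: [0.1, 0.5, -2.6]
opening: 0.0349
gripper_force: 30.0
clock: 22.52
tool_pos: [0.531, -0.3536, 0.1028]
orientation: [-180.0, -0.0, -94.1]
force: [-0.4, 0.9, -1.1]
opening: 0.035
gripper_force: 30.0
t 22.52 tcp [ 0.531  -0.3536  0.1028] rpy [-1.7998e+02 -1.0000e-02 -9.4110e+01] F [-0.4  0.9 -1.1] open 0.035 grip 30.0 q6 12.0
```

Converted, -0.145 m is -0.3625, -0.1 m is -0.25.

```bash
python3 -m pendant '[[[0,0,0,0,0.07],[0,0,0,0,0.07],[0,0,-0.05,0,0.07],[0,0,-0.125,0,0.07],[0,0,-0.25,0,0.07],[0,0,-0.3625,0,0.07],[-0.1,0.0075,-0.3625,0,0.07],[-0.225,0.0175,-0.3625,0,0.07]]]' && python3 -m pendant '[[[-0.125,0.0125,0,0,0.06],[-0.25,0.025,0,0,0.06],[-0.375,0.0375,0,0,0.06],[-0.5,0.05,0,0,0.06],[-0.625,0.0625,0,0,0.06],[-0.7125,0.075,0,0,0.06],[-0.75,0.0765,0.025,0,0.06],[-0.75,0.0765,0.075,0,0.06]]]'; python3 go.py .5214 .0379 .0485 -94.1
python3 - <<'E'
from h import *
s=snap('side','b1.png')
a=cv2.imread('pics/b1.png'); cv2.imwrite('pics/b1c.png',cv2.resize(a[100:320,220:420],(545,600)))
E
```

```text
clock: 23.52
tool_pos: [0.5304, -0.2629, 0.2483]
orientation: [-179.9, -0.0, -94.2]
force: [1.6, 0.5, 1.1]
opening: 0.0701
gripper_force: 0.0
clock: 24.52
tool_pos: [0.5218, 0.0392, 0.2177]
orientation: [-179.9, 0.0, -94.0]
force: [0.3, 0.2, -0.3]
opening: 0.0596
gripper_force: 0.0
t 24.52 tcp [0.5218 0.0392 0.2177] rpy [-1.7989e+02  5.0000e-02 -9.4010e+01] F [ 0.3  0.2 -0.3] open 0.0596 grip 0.0 q6 -29.8
  -> d [0.0014 0.0003 0.1692] turn 0.09
```

View pics/b1c.png

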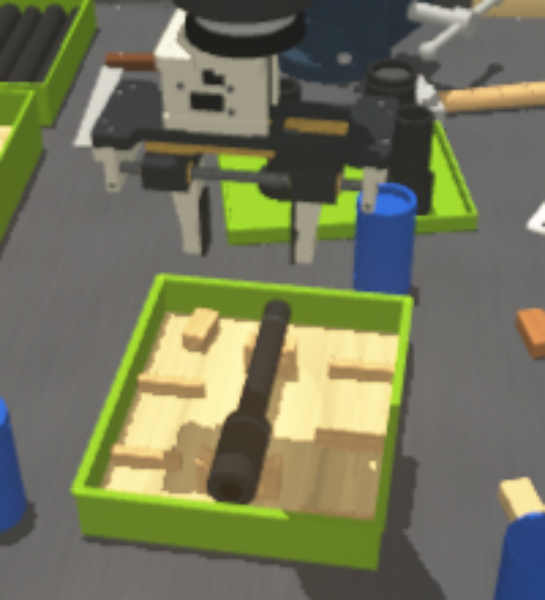

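The crop shows the tool tray empty apart from the spindle, with its step at (250,415). Two couplings are visible standing in the side tray behind the gripper. The fingers sit either side of the shaft. Descending.

The manual's scale: shifts go in shares of 40 cm and turns go in shares of 180 degrees. Converting my numbers, 0.1685 m is 0.4213, 0.166 m is 0.415, 0.1 degrees is 0.0006.

```bash
python3 -m pendant '[[[0.0013,0,0.075,0.0006,0.06],[0.0013,0,0.175,0.0006,0.06],[0.0013,0,0.275,0.0006,0.06],[0.0013,0,0.35,0.0006,0.06],[0.0013,0,0.395,0.0006,0.06],[0.0013,0,0.415,0.0006,0.06],[0.0013,0,0.4213,0.0006,0.06],[0.0013,0,0.4213,0.0006,0.06]]]' && python3 go.py .5214 .0379 .0485 -94.1 && python3 -m pendant '[[[0,0,0.0025,0,0.06],[0,0,0.0025,0,0.015],[0,0,0.0025,0,0.015],[0,0,0.0025,0,0.015],[0,0,0.0025,0,0.015],[0,0,0.0025,0,0.015],[0,0,0.0025,0,0.015]]]'; python3 go.py
```

```text
clock: 25.58
tool_pos: [0.5216, 0.0377, 0.0496]
orientation: [-180.0, 0.0, -94.2]
force: [0.7, -0.0, 1.2]
opening: 0.0598
gripper_force: 0.0
t 25.57 tcp [0.5216 0.0377 0.0496] rpy [-1.7995e+02  2.0000e-02 -9.4210e+01] F [ 0.7 -0.   1.2] open 0.0598 grip 0.0 q6 -29.9
  -> d [-0.0002  0.0002  0.0011] turn -0.11
clock: 26.45
tool_pos: [0.5231, 0.0379, 0.0487]
orientation: [-179.8, 0.0, -94.2]
force: [5.8, -2.9, -0.4]
opening: 0.0231
gripper_force: 30.0
t 26.45 tcp [0.5231 0.0379 0.0487] rpy [-1.7982e+02  4.0000e-02 -9.4180e+01] F [ 5.8 -2.9 -0.4] open 0.0231 grip 30.0 q6 -29.9
```

Converted, -0.125 m is -0.3125, -0.105 m is -0.2625.

```bash
python3 -m pendant '[[[0,0,-0.0075,0,0.015],[0,0,-0.02,0,0.015],[0,0,-0.0375,0,0.015],[0,0,-0.0625,0,0.015],[0,0,-0.1125,0,0.015],[0,0,-0.1875,0,0.015],[0,0,-0.2625,0,0.015],[0,0,-0.3125,0,0.015]]]' && python3 -m pendant '[[[-0.05,0,0,0.0278,0.015],[-0.125,0,0,0.0833,0.015],[-0.225,0,0,0.1389,0.015],[-0.325,0,0,0.1944,0.015],[-0.425,0,0,0.25,0.015],[-0.525,0,0,0.3056,0.015],[-0.625,0,0,0.3611,0.015],[-0.7,0,0,0.4111,0.015]]]'; python3 go.py .5447 .3352 .0507 -174.14
```

```text
clock: 27.45
tool_pos: [0.5212, 0.0378, 0.1751]
orientation: [-179.9, 0.0, -94.2]
force: [-0.4, 0.0, -7.7]
opening: 0.0234
gripper_force: 30.0
clock: 28.45
tool_pos: [0.5412, 0.3184, 0.1732]
orientation: [180.0, -0.0, -168.5]
force: [0.2, 0.2, -7.9]
opening: 0.0233
gripper_force: 30.0
t 28.45 tcp [0.5412 0.3184 0.1732] rpy [ 1.8000e+02 -3.0000e-02 -1.6849e+02] F [ 0.2  0.2 -7.9] open 0.0233 grip 30.0 q6 -126.7
  -> d [-0.0068  0.0158  0.1225] turn 5.65
```

Run:
```python
from h import *
s=snap('side','c1.png'); a=cv2.imread('pics/c1.png'); cv2.imwrite('pics/c1c.png',cv2.resize(a[220:480,140:460],(738,600)))
```

```text
(no output)
```

View pics/c1c.png

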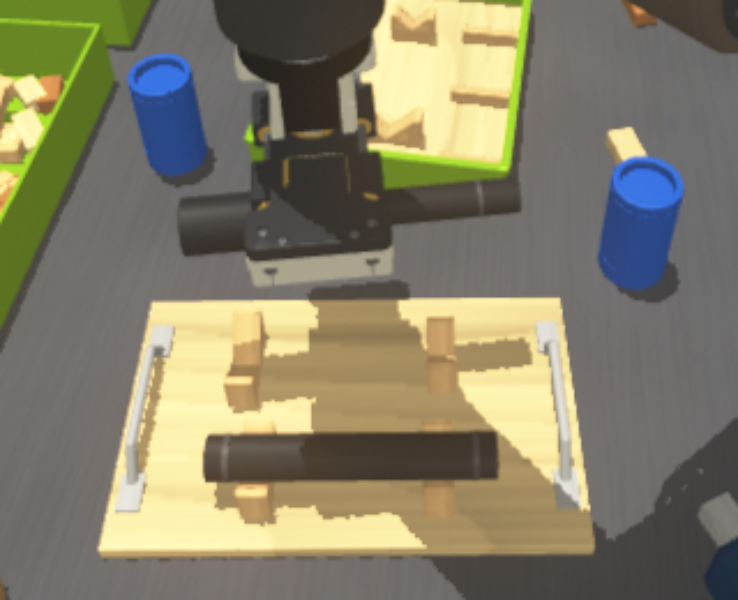

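The crop shows the spindle level in the hand, with its thick end on the left over the wide chock (240,370) and its thin end toward the narrow one (440,350). The bar is untouched. Aligning and lowering.

Converted, 0.105 m is 0.2625, 0.0158 m is 0.0395, 5.65 degrees is 0.0314.

```bash
python3 -m pendant '[[[-0.01,0.025,0,0.0222,0.015],[-0.017,0.0395,0.025,0.0314,0.015],[-0.017,0.0395,0.1,0.0314,0.015],[-0.017,0.0395,0.175,0.0314,0.015],[-0.017,0.0395,0.225,0.0314,0.015],[-0.017,0.0395,0.25,0.0314,0.015],[-0.017,0.0395,0.2625,0.0314,0.015],[-0.017,0.0395,0.2625,0.0314,0.015]]]'; python3 go.py .5447 .3352 .0507 -174.14
```

```text
clock: 29.5
tool_pos: [0.5454, 0.3339, 0.0683]
orientation: [180.0, 0.0, -173.8]
force: [0.0, -0.6, -7.9]
opening: 0.0232
gripper_force: 30.0
t 29.5 tcp [0.5454 0.3339 0.0683] rpy [ 1.7999e+02  2.0000e-02 -1.7385e+02] F [ 0.  -0.6 -7.9] open 0.0232 grip 30.0 q6 -132.8
  -> d [0.0005 0.0014 0.0176] turn 0.29
```

Converted, 0.015 m is 0.0375, 0.014 m is 0.035, 0.2 degrees is 0.0011.

```bash
python3 -m pendant '[[[0,0.003,0.01,0.0011,0.015],[0,0.003,0.02,0.0011,0.015],[0,0.003,0.03,0.0011,0.015],[0,0.003,0.035,0.0011,0.015],[0,0.003,0.0375,0.0011,0.015],[0,0.003,0.0375,0.0011,0.015]]]' && python3 -m pendant '[[[0,0,0.0025,0,0.015],[0,0,0.0025,0,0.015]]]'; python3 go.py .5447 .3352 .0507 -174.14
```

```text
clock: 30.25
tool_pos: [0.5451, 0.335, 0.053]
orientation: [-180.0, -0.0, -174.1]
force: [-0.0, -0.2, -8.8]
opening: 0.0232
gripper_force: 30.0
clock: 30.5
tool_pos: [0.545, 0.335, 0.0521]
orientation: [-180.0, -0.0, -174.1]
force: [0.4, 0.7, -7.9]
opening: 0.0231
gripper_force: 30.0
t 30.5 tcp [0.545  0.335  0.0521] rpy [-180.     -0.   -174.06] F [ 0.4  0.7 -7.9] open 0.0231 grip 30.0 q6 -133.1
  -> d [0.0003 0.0002 0.0014] turn 0.08
```

Converted, 0.001 m is 0.0025.

```bash
python3 -m pendant '[[[0,0,0.0025,0,0.015],[0,0,0.0025,0,0.015]]]' && python3 -m pendant '[[[0,0,0.0025,0,0.015],[0,0,0.0025,0,0.015]]]'; python3 go.py
```

```text
clock: 30.75
tool_pos: [0.5453, 0.3354, 0.0515]
orientation: [180.0, 0.0, -174.0]
force: [0.2, 1.0, -5.6]
opening: 0.0229
gripper_force: 30.0
clock: 31.0
tool_pos: [0.5455, 0.3358, 0.051]
orientation: [179.9, 0.1, -174.0]
force: [-3.3, 2.3, 2.9]
opening: 0.0231
gripper_force: 30.0
t 31.0 tcp [0.5455 0.3358 0.051 ] rpy [ 1.7993e+02  9.0000e-02 -1.7403e+02] F [-3.3  2.3  2.9] open 0.0231 grip 30.0 q6 -133.1
```

Converted, -0.17 m is -0.425, -0.12 m is -0.3.

```bash
python3 -m pendant '[[[0,0,0,0,0.028],[0,0,0,0,0.045],[0,0,0,0,0.045],[0,0,-0.025,0,0.045],[0,0,-0.075,0,0.045],[0,0,-0.175,0,0.045],[0,0,-0.3,0,0.06],[0,0,-0.425,0,0.07]]]' && python3 -m pendant '[[[0,-0.075,-0.05,-0.0278,0.07],[0,-0.2,-0.05,-0.0833,0.07],[0,-0.325,-0.05,-0.1389,0.07],[0,-0.45,-0.05,-0.1944,0.07],[0,-0.575,-0.05,-0.25,0.07],[0,-0.7,-0.05,-0.3056,0.07],[0,-0.825,-0.05,-0.3611,0.07],[0,-0.95,-0.05,-0.4167,0.07]]]'; python3 go.py .531 -.3536 .1028 -94.1
python3 - <<'E'
from h import *
s=snap('side','d1.png');t=snap('top','d1t.png')
a=cv2.imread('pics/d1.png')[330:480,170:410]; b=cv2.imread('pics/d1t.png')[140:330,80:600]
c=np.zeros((600,780,3),np.uint8); c[:300,:480]=cv2.resize(a,(480,300)); c[305:590]=cv2.resize(b,(780,285)); cv2.imwrite('pics/d1c.png',c)
c0=np.array([.5213,.368]);yw=np.radians(5.86);R=np.array([[np.cos(yw),-np.sin(yw)],[np.sin(yw),np.cos(yw)]])
for n in('top','side'):
    q=load(n);W=cloud(q);v=cv2.cvtColor(q['frame'],cv2.COLOR_RGB2HSV)[...,2]; L=(W[...,:2]-c0)@R
    for nm,y0 in(('spindle',-.035),('bar',.05)):
        m=(abs(L[...,0])<.135)&(abs(L[...,1]-y0)<.025)&(W[...,2]>.03)&(W[...,2]<.09)&(v<75); p=L[m];z=W[m][:,2]
        if m.sum()<50: print(n,nm,'hidden');continue
        print(n,nm,'x',np.percentile(p[:,0],[.5,99.5]).round(4))
        for e in(-.08,-.03,.0,.06,.085):
            k=abs(p[:,0]-e)<.008
            if k.sum()>8: print('   ',e,'y',np.percentile(p[k,1],[2,98]).round(4),'ztop',np.percentile(z[k],97).round(4))
E
```

```text
clock: 32.0
tool_pos: [0.545, 0.3348, 0.2224]
orientation: [180.0, 0.0, -174.1]
force: [0.2, -0.0, -0.1]
opening: 0.0596
gripper_force: 0.0
clock: 33.0
tool_pos: [0.5844, -0.0446, 0.2411]
orientation: [-179.9, 0.0, -98.7]
force: [1.0, 0.3, -0.6]
opening: 0.0699
gripper_force: 0.0
t 33.0 tcp [ 0.5844 -0.0446  0.2411] rpy [-1.7993e+02  2.0000e-02 -9.8720e+01] F [ 1.   0.3 -0.6] open 0.0699 grip 0.0 q6 -23.5
  -> d [0.3135 0.006  0.1383] turn -4.62
top spindle hidden
top bar hidden
side spindle x [-0.1065  0.108 ]
    -0.08 y [-0.0258 -0.0228] ztop 0.0506
    -0.03 y [-0.038  -0.0223] ztop 0.0559
    0.0 y [-0.0265 -0.0228] ztop 0.0503
    0.06 y [-0.0446 -0.0154] ztop 0.0605
    0.085 y [-0.0451 -0.0158] ztop 0.059
side bar hidden
```

View pics/d1c.png

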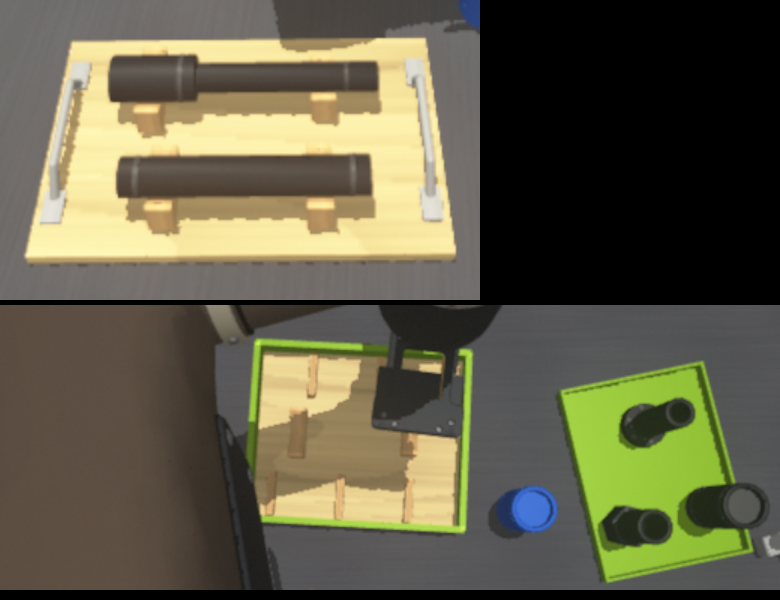

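The picture shows the spindle in its chocks with the thick end in the wide notch. Its ends are at about -0.107 and +0.108 m in the board frame, so the origin is near +0.02. All three couplings stand in the side tray. Bringing back the flanged one.

Converted, 0.3135 m is 0.7838, 0.29 m is 0.725, -4.6 degrees is -0.0256.

```bash
python3 -m pendant '[[[0.1,0.0025,0,-0.0256,0.07],[0.225,0.005,0,-0.0256,0.07],[0.35,0.0075,0,-0.0256,0.07],[0.475,0.01,0,-0.0256,0.07],[0.6,0.0125,0,-0.0256,0.07],[0.725,0.015,0,-0.0256,0.07],[0.7838,0.015,0.025,-0.0256,0.07],[0.7838,0.015,0.075,-0.0256,0.07]]]'; python3 go.py .531 -.3536 .1028 -94.1
```

```text
clock: 34.1
tool_pos: [0.5291, -0.3534, 0.2109]
orientation: [-179.9, -0.0, -94.7]
force: [-0.1, 1.3, 0.1]
opening: 0.0697
gripper_force: 0.0
t 34.1 tcp [ 0.5291 -0.3534  0.2109] rpy [-1.7989e+02 -5.0000e-02 -9.4660e+01] F [-0.1  1.3  0.1] open 0.0697 grip 0.0 q6 11.5
  -> d [ 1.000e-04 -1.900e-03  1.081e-01] turn -0.56
```

Converted, 0.1075 m is 0.2688, -0.001 m is -0.0025, -0.3 degrees is -0.0017.

```bash
python3 -m pendant '[[[0,-0.0025,0.075,-0.0017,0.07],[0,-0.0025,0.1625,-0.0017,0.07],[0,-0.0025,0.225,-0.0017,0.07],[0,-0.0025,0.2575,-0.0017,0.07],[0,-0.0025,0.2688,-0.0017,0.07],[0,-0.0025,0.2688,-0.0017,0.07]]]' && python3 go.py .531 -.3536 .1028 -94.1 && python3 -m pendant '[[[0,0,0,0,0.025],[0,0,0,0,0.025],[0,0,0,0,0.025],[0,0,0,0,0.025],[0,0,0,0,0.025],[0,0,0,0,0.025]]]'; python3 go.py .5871 .0317 .1089 -94.1
```

```text
clock: 34.85
tool_pos: [0.5306, -0.3518, 0.1033]
orientation: [-180.0, -0.0, -94.2]
force: [0.6, -0.4, 0.7]
opening: 0.0698
gripper_force: 0.0
t 34.85 tcp [ 0.5306 -0.3518  0.1033] rpy [-1.7995e+02 -2.0000e-02 -9.4160e+01] F [ 0.6 -0.4  0.7] open 0.0698 grip 0.0 q6 11.8
  -> d [ 0.0018 -0.0006  0.0005] turn -0.06
clock: 35.6
tool_pos: [0.5305, -0.3518, 0.1028]
orientation: [-180.0, -0.0, -94.1]
force: [1.3, -0.9, 1.4]
opening: 0.0352
gripper_force: 30.0
t 35.6 tcp [ 0.5305 -0.3518  0.1028] rpy [-1.7995e+02 -2.0000e-02 -9.4150e+01] F [ 1.3 -0.9  1.4] open 0.0352 grip 30.0 q6 11.9
  -> d [-0.3866 -0.0286 -0.0061] turn -0.05
```

Converted, -0.14 m is -0.35, -0.13 m is -0.325.

```bash
python3 -m pendant '[[[0,0,-0.025,0,0.025],[0,0,-0.075,0,0.025],[0,0,-0.15,0,0.025],[0,0,-0.25,0,0.025],[0,0,-0.325,0,0.025],[-0.05,-0.005,-0.35,0,0.025],[-0.125,-0.01,-0.35,0,0.025],[-0.22,-0.0175,-0.35,0,0.025]]]' && python3 -m pendant '[[[-0.125,-0.0125,0,0,0.025],[-0.25,-0.025,0,0,0.025],[-0.375,-0.03,0,0,0.025],[-0.5,-0.04,0,0,0.025],[-0.625,-0.05,0,0,0.025],[-0.7125,-0.0538,0,0,0.025],[-0.75,-0.0538,0,0,0.025],[-0.75,-0.0538,0.025,0,0.025]]]'; python3 go.py .5871 .0335 .1089 -94.1
```

```text
clock: 36.6
tool_pos: [0.5423, -0.2628, 0.2414]
orientation: [179.8, 0.1, -94.2]
force: [0.2, 0.7, -5.3]
opening: 0.0353
gripper_force: 30.0
clock: 37.6
tool_pos: [0.5863, 0.0344, 0.2322]
orientation: [180.0, 0.0, -94.1]
force: [-0.1, -0.0, -4.4]
opening: 0.0348
gripper_force: 30.0
t 37.6 tcp [0.5863 0.0344 0.2322] rpy [ 1.7998e+02  1.0000e-02 -9.4060e+01] F [-0.1 -0.  -4.4] open 0.0348 grip 30.0 q6 -26.5
  -> d [ 0.0009 -0.0009  0.1233] turn 0.04
```

Converted, 0.1215 m is 0.3038, 0.121 m is 0.3025.

```bash
python3 -m pendant '[[[0,0,0.075,0,0.025],[0,0,0.1625,0,0.025],[0,0,0.2375,0,0.025],[0,0,0.28,0,0.025],[0,0,0.2975,0,0.025],[0,0,0.3025,0,0.025],[0,0,0.3038,0,0.025],[0,0,0.3038,0,0.025]]]' && python3 -m pendant '[[[0,0,0.0025,0,0.025],[0,0,0.0025,0,0.025]]]'&& python3 -m pendant '[[[0,0,0.0025,0,0.025],[0,0,0.0025,0,0.025]]]'; python3 go.py .5871 .0335 .1089 -94.1
```

```text
clock: 38.6
tool_pos: [0.5871, 0.0334, 0.1119]
orientation: [-179.9, 0.0, -94.2]
force: [0.0, 0.3, -5.1]
opening: 0.0354
gripper_force: 30.0
clock: 38.85
tool_pos: [0.5867, 0.0333, 0.1102]
orientation: [-180.0, 0.0, -94.2]
force: [0.3, -0.8, -5.0]
opening: 0.0348
gripper_force: 30.0
clock: 39.1
tool_pos: [0.5866, 0.0332, 0.1089]
orientation: [180.0, -0.0, -94.2]
force: [0.1, -0.3, -5.1]
opening: 0.035
gripper_force: 30.0
t 39.1 tcp [0.5866 0.0332 0.1089] rpy [179.99  -0.   -94.16] F [ 0.1 -0.3 -5.1] open 0.035 grip 30.0 q6 -26.5
  -> d [-0.0003 -0.0005  0.    ] turn -0.06
```

Converted, 0.001 m is 0.0025.

```bash
python3 -m pendant '[[[0,0,0.0025,0,0.025],[0,0,0.0025,0,0.025],[0,0,0.0025,0,0.025]]]'; python3 go.py .4019 -.3223 .0948 -94.1
```

```text
clock: 39.48
tool_pos: [0.5869, 0.0333, 0.1087]
orientation: [-180.0, 0.0, -94.1]
force: [-1.7, -0.0, 4.2]
opening: 0.0347
gripper_force: 30.0
t 39.48 tcp [0.5869 0.0333 0.1087] rpy [-179.95    0.    -94.14] F [-1.7 -0.   4.2] open 0.0347 grip 30.0 q6 -26.5
  -> d [0.368  0.1589 0.0139] turn -0.04
```

Converted, -0.14 m is -0.35, -0.1 m is -0.25.

```bash
python3 -m pendant '[[[0,0,0,0,0.07],[0,0,0,0,0.07],[0,0,-0.05,0,0.07],[0,0,-0.125,0,0.07],[0,0,-0.25,0,0.07],[0,0,-0.35,0,0.07],[0.1,0.04,-0.35,0,0.07],[0.215,0.0975,-0.35,0,0.07]]]' && python3 -m pendant '[[[0.1125,0.05,0,0,0.07],[0.225,0.1,0,0,0.07],[0.3375,0.15,0,0,0.07],[0.45,0.2,0,0,0.07],[0.5625,0.25,0,0,0.07],[0.6625,0.2875,0,0,0.07],[0.705,0.3,0,0,0.07],[0.705,0.3,0,0,0.07]]]'; python3 go.py .4019 -.3223 .0948 -94.1
```

```text
clock: 40.48
tool_pos: [0.5416, -0.05, 0.2484]
orientation: [-179.9, 0.0, -94.1]
force: [-0.2, -0.4, 0.5]
opening: 0.0701
gripper_force: 0.0
clock: 41.48
tool_pos: [0.4012, -0.323, 0.2479]
orientation: [180.0, 0.0, -94.3]
force: [-0.1, -0.1, -0.4]
opening: 0.0698
gripper_force: 0.0
t 41.48 tcp [ 0.4012 -0.323   0.2479] rpy [180.     0.   -94.27] F [-0.1 -0.1 -0.4] open 0.0698 grip 0.0 q6 12.7
  -> d [-0.0007 -0.0007  0.1531] turn -0.17
```

Converted, 0.153 m is 0.3825, 0.15 m is 0.375.

```bash
python3 -m pendant '[[[-0.0008,-0.0008,0.075,0,0.07],[-0.0008,-0.0008,0.175,0,0.07],[-0.0008,-0.0008,0.275,0,0.07],[-0.0008,-0.0008,0.35,0,0.07],[-0.0008,-0.0008,0.375,0,0.07],[-0.0008,-0.0008,0.3825,0,0.07],[-0.0008,-0.0008,0.3825,0,0.07]]]' && python3 go.py .4019 -.3223 .0948 -94.1 && python3 -m pendant '[[[0,0,0,0,0.03],[0,0,0,0,0.03],[0,0,0,0,0.03],[0,0,0,0,0.03],[0,0,0,0,0.03],[0,0,0,0,0.03]]]'; python3 go.py .4527 -.0037 .1008 -94.1
```

```text
clock: 42.35
tool_pos: [0.4026, -0.322, 0.096]
orientation: [-179.9, -0.0, -94.1]
force: [-0.1, 0.4, 0.1]
opening: 0.0702
gripper_force: 0.0
t 42.35 tcp [ 0.4026 -0.322   0.096 ] rpy [-1.7991e+02 -3.0000e-02 -9.4120e+01] F [-0.1  0.4  0.1] open 0.0702 grip 0.0 q6 12.7
  -> d [0.0003 0.0007 0.0012] turn -0.02
clock: 43.1
tool_pos: [0.402, -0.3221, 0.0953]
orientation: [-180.0, -0.0, -94.2]
force: [0.6, 0.3, 1.8]
opening: 0.0409
gripper_force: 30.0
t 43.1 tcp [ 0.402  -0.3221  0.0953] rpy [-1.7997e+02 -1.0000e-02 -9.4150e+01] F [0.6 0.3 1.8] open 0.0409 grip 30.0 q6 12.7
  -> d [-0.3212 -0.0275 -0.0055] turn -0.05
```

Converted, -0.145 m is -0.3625, -0.13 m is -0.325.

```bash
python3 -m pendant '[[[0,0,-0.025,0,0.03],[0,0,-0.075,0,0.03],[0,0,-0.15,0,0.03],[0,0,-0.25,0,0.03],[0,0,-0.325,0,0.03],[-0.05,0,-0.3625,0,0.03],[-0.125,-0.0125,-0.3625,0,0.03],[-0.225,-0.025,-0.3625,0,0.03]]]' && python3 -m pendant '[[[-0.125,-0.0125,0,0,0.03],[-0.25,-0.025,0,0,0.03],[-0.375,-0.0375,0,0,0.03],[-0.475,-0.0438,0,0,0.03],[-0.55,-0.0438,0,0,0.03],[-0.5775,-0.0438,0,0,0.03],[-0.5775,-0.0438,0.025,0,0.03],[-0.5775,-0.0438,0.075,0,0.03]]]'; python3 go.py .4527 -.0035 .1013 -94.1
```

```text
clock: 44.1
tool_pos: [0.4171, -0.2321, 0.2396]
orientation: [179.9, 0.0, -94.3]
force: [1.8, 0.0, -6.5]
opening: 0.0409
gripper_force: 30.0
clock: 45.1
tool_pos: [0.4522, -0.0044, 0.2096]
orientation: [-180.0, 0.0, -94.2]
force: [0.4, 0.1, -5.9]
opening: 0.0407
gripper_force: 30.0
t 45.1 tcp [ 0.4522 -0.0044  0.2096] rpy [-1.7999e+02  1.0000e-02 -9.4180e+01] F [ 0.4  0.1 -5.9] open 0.0407 grip 30.0 q6 -28.7
  -> d [-0.001  -0.0004  0.1083] turn -0.08
```

Converted, 0.1065 m is 0.2663, 0.104 m is 0.26.

```bash
python3 -m pendant '[[[-0.0025,0,0.075,0,0.03],[-0.0025,0,0.15,0,0.03],[-0.0025,0,0.2125,0,0.03],[-0.0025,0,0.245,0,0.03],[-0.0025,0,0.26,0,0.03],[-0.0025,0,0.2663,0,0.03],[-0.0025,0,0.2663,0,0.03]]]' && python3 -m pendant '[[[0,0,0.0025,0,0.03],[0,0,0.0025,0,0.03]]]'&& python3 -m pendant '[[[0,0,0.0025,0,0.03],[0,0,0.0025,0,0.03]]]'; python3 go.py .4527 -.0035 .1013 -94.1
```

```text
clock: 45.98
tool_pos: [0.4529, -0.0027, 0.1041]
orientation: [-180.0, 0.0, -94.2]
force: [-0.1, -0.9, -5.6]
opening: 0.041
gripper_force: 30.0
clock: 46.22
tool_pos: [0.4526, -0.0027, 0.1029]
orientation: [-180.0, 0.0, -94.2]
force: [-0.7, 0.2, -6.5]
opening: 0.0409
gripper_force: 30.0
clock: 46.48
tool_pos: [0.4525, -0.0028, 0.1015]
orientation: [180.0, -0.0, -94.2]
force: [-0.2, 0.2, -6.4]
opening: 0.0408
gripper_force: 30.0
t 46.48 tcp [ 0.4525 -0.0028  0.1015] rpy [180.    -0.   -94.15] F [-0.2  0.2 -6.4] open 0.0408 grip 30.0 q6 -28.9
  -> d [ 0.0007 -0.0003  0.0002] turn -0.05
```

Converted, 0.001 m is 0.0025.

```bash
python3 -m pendant '[[[0,0,0.0025,0,0.03],[0,0,0.0025,0,0.03],[0,0,0.0025,0,0.03]]]'; python3 go.py .4242 -.4297 .0897 -94.1
```

```text
clock: 46.85
tool_pos: [0.4526, -0.0028, 0.1013]
orientation: [-180.0, -0.0, -94.1]
force: [-3.6, 0.6, 5.2]
opening: 0.0407
gripper_force: 30.0
t 46.85 tcp [ 0.4526 -0.0028  0.1013] rpy [-179.98   -0.    -94.14] F [-3.6  0.6  5.2] open 0.0407 grip 30.0 q6 -28.9
  -> d [ 0.4278 -0.0024  0.0116] turn -0.04
```

Converted, -0.14 m is -0.35, -0.1 m is -0.25.

```bash
python3 -m pendant '[[[0,0,0,0,0.07],[0,0,0,0,0.07],[0,0,-0.05,0,0.07],[0,0,-0.125,0,0.07],[0,0,-0.25,0,0.07],[0,0,-0.35,0,0.07],[0.1,0,-0.35,0,0.07],[0.225,0,-0.35,0,0.07]]]' && python3 -m pendant '[[[0.125,0,0,0,0.07],[0.25,0,0,0,0.07],[0.375,0,0,0,0.07],[0.5,0,0,0,0.07],[0.625,0,0,0,0.07],[0.75,0,0,0,0.07],[0.8375,-0.005,0,0,0.07],[0.845,-0.005,0,0,0.07]]]'; python3 go.py .4242 -.4297 .0897 -94.1
```

```text
clock: 47.85
tool_pos: [0.4466, -0.0929, 0.2416]
orientation: [-179.8, 0.0, -94.0]
force: [0.9, -0.1, -0.3]
opening: 0.0702
gripper_force: 0.0
clock: 48.85
tool_pos: [0.4231, -0.432, 0.2398]
orientation: [180.0, -0.0, -94.3]
force: [0.2, 1.0, -0.3]
opening: 0.0702
gripper_force: 0.0
t 48.85 tcp [ 0.4231 -0.432   0.2398] rpy [ 1.7995e+02 -1.0000e-02 -9.4310e+01] F [ 0.2  1.  -0.3] open 0.0702 grip 0.0 q6 22.8
  -> d [-0.0024 -0.0009  0.1501] turn -0.21
```

Converted, 0.15 m is 0.375, 0.148 m is 0.37.

```bash
python3 -m pendant '[[[-0.0025,0,0.075,0,0.07],[-0.0025,0,0.175,0,0.07],[-0.0025,0,0.275,0,0.07],[-0.0025,0,0.345,0,0.07],[-0.0025,0,0.37,0,0.07],[-0.0025,0,0.375,0,0.07],[-0.0025,0,0.375,0,0.07]]]' && python3 go.py .4242 -.4297 .0897 -94.1 && python3 -m pendant '[[[0,0,0,0,0.04],[0,0,0,0,0.04],[0,0,0,0,0.04],[0,0,0,0,0.04],[0,0,0,0,0.04]]]'; python3 go.py .4599 .0857 .0957 -94.1
```

```text
clock: 49.72
tool_pos: [0.4243, -0.4291, 0.0917]
orientation: [-179.9, -0.1, -94.1]
force: [-1.0, -0.5, 1.5]
opening: 0.0699
gripper_force: 0.0
t 49.73 tcp [ 0.4243 -0.4291  0.0917] rpy [-1.7991e+02 -5.0000e-02 -9.4130e+01] F [-1.  -0.5  1.5] open 0.0699 grip 0.0 q6 22.6
  -> d [0.0006 0.     0.002 ] turn -0.03
clock: 50.35
tool_pos: [0.4242, -0.4292, 0.0913]
orientation: [-179.9, -0.0, -94.1]
force: [0.6, 1.2, 5.4]
opening: 0.0544
gripper_force: 30.0
t 50.35 tcp [ 0.4242 -0.4292  0.0913] rpy [-1.7992e+02 -5.0000e-02 -9.4140e+01] F [0.6 1.2 5.4] open 0.0544 grip 30.0 q6 22.6
  -> d [-0.5161  0.0015 -0.0044] turn -0.04
```

Converted, -0.15 m is -0.375, -0.13 m is -0.325.

```bash
python3 -m pendant '[[[0,0,-0.025,0,0.04],[0,0,-0.075,0,0.04],[0,0,-0.15,0,0.04],[0,0,-0.25,0,0.04],[0,0,-0.325,0,0.04],[-0.05,0,-0.375,0,0.04],[-0.125,0,-0.375,0,0.04],[-0.225,0,-0.375,0,0.04]]]' && python3 -m pendant '[[[-0.125,0,0,0,0.04],[-0.25,0,0,0,0.04],[-0.375,0,0,0,0.04],[-0.5,0,0,0,0.04],[-0.625,0,0,0,0.04],[-0.75,0,0,0,0.04],[-0.875,0,0,0,0.04],[-0.975,0,0,0,0.04]]]' && python3 -m pendant '[[[-0.0625,0,0,0,0.04],[-0.09,0,0,0,0.04],[-0.09,0,0,0,0.04]]]'; python3 go.py .4599 .0862 .0973 -94.1
```

```text
clock: 51.35
tool_pos: [0.429, -0.3375, 0.2398]
orientation: [179.9, 0.1, -94.2]
force: [1.1, 0.7, -5.2]
opening: 0.0547
gripper_force: 30.0
clock: 52.35
tool_pos: [0.4567, 0.0517, 0.24]
orientation: [179.9, -0.0, -94.1]
force: [1.4, -0.4, -5.4]
opening: 0.0542
gripper_force: 30.0
clock: 52.72
tool_pos: [0.4601, 0.086, 0.2401]
orientation: [179.9, -0.0, -94.1]
force: [0.5, 0.2, -5.1]
opening: 0.0543
gripper_force: 30.0
t 52.73 tcp [0.4601 0.086  0.2401] rpy [ 1.7992e+02 -4.0000e-02 -9.4100e+01] F [ 0.5  0.2 -5.1] open 0.0543 grip 30.0 q6 -38.9
  -> d [-0.0002  0.0002  0.1428] turn -0.0
```

Converted, 0.1405 m is 0.3513, 0.14 m is 0.35.

```bash
python3 -m pendant '[[[0,0.0025,0.075,0,0.04],[0,0.0025,0.175,0,0.04],[0,0.0025,0.2625,0,0.04],[0,0.0025,0.3175,0,0.04],[0,0.0025,0.34,0,0.04],[0,0.0025,0.35,0,0.04],[0,0.0025,0.3513,0,0.04],[0,0.0025,0.3513,0,0.04]]]' && python3 -m pendant '[[[0,0,0.0025,0,0.04],[0,0,0.0025,0,0.04]]]'&& python3 -m pendant '[[[0,0,0.0025,0,0.04],[0,0,0.0025,0,0.04]]]'; python3 go.py .4599 .0862 .0973 -94.1
```

```text
clock: 53.72
tool_pos: [0.4604, 0.0861, 0.1008]
orientation: [-179.9, 0.0, -94.2]
force: [0.5, -0.0, -6.0]
opening: 0.0542
gripper_force: 30.0
clock: 53.98
tool_pos: [0.46, 0.086, 0.0993]
orientation: [-180.0, 0.0, -94.2]
force: [0.5, 0.2, -5.4]
opening: 0.0546
gripper_force: 30.0
clock: 54.22
tool_pos: [0.4599, 0.0859, 0.098]
orientation: [180.0, -0.0, -94.2]
force: [0.3, 0.6, -5.5]
opening: 0.054
gripper_force: 30.0
t 54.23 tcp [0.4599 0.0859 0.098 ] rpy [179.99  -0.   -94.16] F [ 0.3  0.6 -5.5] open 0.054 grip 30.0 q6 -38.9
  -> d [-0.0003  0.      0.0007] turn -0.06
```

Converted, 0.001 m is 0.0025.

```bash
python3 -m pendant '[[[0,0,0.0025,0,0.04],[0,0,0.0025,0,0.04],[0,0,0.0025,0,0.04]]]' ; python3 go.py
```

```text
clock: 54.6
tool_pos: [0.4601, 0.0859, 0.0973]
orientation: [-180.0, 0.0, -94.1]
force: [-1.1, 1.0, -0.4]
opening: 0.0539
gripper_force: 30.0
t 54.6 tcp [0.4601 0.0859 0.0973] rpy [-1.7998e+02  1.0000e-02 -9.4150e+01] F [-1.1  1.  -0.4] open 0.0539 grip 30.0 q6 -38.9
```

Contact at the expected height. Letting go, retreating up and off toward the side tray so the cameras see everything.

Converted, -0.16 m is -0.4, -0.145 m is -0.3625.

```bash
python3 -m pendant '[[[0,0,0,0,0.07],[0,0,0,0,0.07],[0,0,0,0,0.07],[0,0,-0.05,0,0.07],[0,0,-0.125,0,0.07],[0,0,-0.25,0,0.07],[0,0,-0.3625,0,0.07],[0.05,0,-0.4,0,0.07]]]' && python3 -m pendant '[[[0.125,0,0,0,0.07],[0.25,0,0,0,0.07],[0.375,0,0,0,0.07],[0.5,0,0,0,0.07],[0.625,0,0,0,0.07],[0.75,0,0,0,0.07],[0.875,0,0,0,0.07],[0.95,0,0,0,0.07]]]' && python3 -m pendant '[[[0,0,0,0,0.07],[0,0,0,0,0.07],[0,0,0,0,0.07]]]'
python3 - <<'E'
from h import *
snap('top','e1t.png');snap('side','e1.png')
E
sed -i 's#pics/top0#pics/e1t#;s#pics/side0#pics/e1#;s#crop0#crop1#' meas.py; python3 meas.py | grep -E "tall|boardthing"
python3 - <<'E'
from h import *
a=cv2.imread('pics/e1t.png')[140:330,60:420];b=cv2.imread('pics/e1.png')[190:480,170:420]
c=np.zeros((600,760,3),np.uint8);c[:306,:580]=cv2.resize(a,(580,306));c[308:598,:250]=b;cv2.imwrite('pics/e1c.png',c)
E
```

```text
clock: 55.6
tool_pos: [0.4598, 0.0666, 0.2601]
orientation: [-179.7, 0.1, -94.1]
force: [-0.3, 0.6, -1.0]
opening: 0.0702
gripper_force: 0.0
clock: 56.6
tool_pos: [0.4297, -0.3153, 0.2561]
orientation: [179.9, 0.0, -94.3]
force: [1.5, -0.0, -1.4]
opening: 0.0702
gripper_force: 0.0
clock: 56.98
tool_pos: [0.4309, -0.3124, 0.257]
orientation: [180.0, 0.0, -94.1]
force: [0.0, -0.4, 0.5]
opening: 0.0698
gripper_force: 0.0
top tall [309. 185.] 323 ztop 0.1292 circ (array([0.58430071, 0.03088742]), np.float64(0.014486481014052238)) hull ((0.5843806862831116, 0.03084154985845089), 0.01734592393040657)
top tall [279. 258.] 776 ztop 0.1113 circ (array([0.45802297, 0.08419329]), np.float64(0.023799887365213702)) hull ((0.458033949136734, 0.08436331897974014), 0.026793254539370537)
top tall [329. 261.] 247 ztop 0.1208 circ (array([ 0.45066293, -0.00177431]), np.float64(0.017438116910802704)) hull ((0.4506288468837738, -0.0018651620484888554), 0.02028743363916874)
top tall [218. 343.] 241 ztop 0.1012 circ (array([0.31272145, 0.2073553 ]), np.float64(0.02268639074835907)) hull ((0.312761783599853
[... 1828 characters left out ...]
side  boardthing [200. 395.] 275 [0.6651 0.3905 0.0368] zmax 0.041 ((0.6667184233665466, 0.38298138976097107), (0.00867794081568718, 0.09344390779733658), 6.218855857849121)
side  boardthing [383. 394.] 267 [0.3761 0.3614 0.0372] zmax 0.0417 ((0.3763924539089203, 0.35528838634490967), (0.008113568648695946, 0.09125258028507233), 5.907735824584961)
side  boardthing [291. 418.] 3157 [0.5132 0.423  0.0514] zmax 0.0593 ((0.513073205947876, 0.41690605878829956), (0.1894136369228363, 0.05431587994098663), 5.878029823303223)
side  boardthing [475. 454.] 2403 [0.2479 0.4454 0.0406] zmax 0.051 ((0.24231113493442535, 0.43421125411987305), (0.08787592500448227, 0.09825987368822098), 2.4879777431488037)
```

View pics/e1c.png

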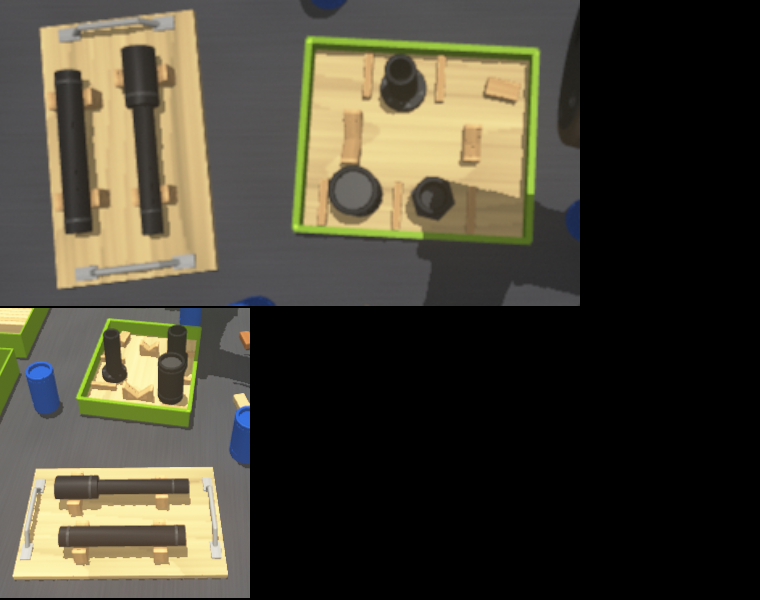

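The final picture shows the spindle in its chocks with the thick end in the wide notch, and the packed bar where it was. All three couplings stand upright, each about 0.5 to 3 mm from its starting spot in both views. The robot is clear, so I'm handing in.

```bash
python3 -c "
from plant import job; print(job.close_job())"
```

```text
the job is handed in; nothing more can be done
None
```

The job is handed in: the spindle lies in the packing board's V-chocks with its thick end in the deeper notch, all three couplings stand within about 3 mm of where they started, and the packed bar was left in place (57 of 144 s used; no verdict was returned).

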